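Load a printing block into the ratchet press

TASK

Raise the plate of the little ratchet press by its wooden handle, click by click, to the top notch and let the pawl hold it there, without ramming it into the top stop. Then push the printing block gently along the bed until it is fully home against the back stop, and press the pawl's thumb tab, lightly so as not to strain it, to lift the pawl out of the teeth and keep it out until the plate has sunk all the way onto the block. Let go, and leave everything else on the table where it stands.

Things in the scene. Friction and masses are not known exactly. Their poses are not given: they have to be found in the camera images.
- press: Small grey ratchet press fixed to the table. Origin: on the table under its plate; x = loading direction, towards the column; y = side of the pawl and tab; z up. Bed 12 mm thick, x -210 to 120, y -62 to 62 mm. Guide strips at y +-43.5 to +-49.5, x -205 to 35, tops at 20 mm. Column x 104 to 116, 187 mm high. The plate only moves up and down
- rail (a joint): height (m) of the toothed rail and its plate, 0 lowest, up positive. A sprung pawl lets it rise, clicking past teeth 12 mm apart, and holds it at 0, 0.012, 0.024, 0.036, 0.048, 0.060 (top notch); rubber top stop at 0.0635. Starts at one of the lowest three. 0.7 kg on a damper (80 N s/m): 10 to 15 N lifts it at 30 mm/s; with the pawl held out it sinks by itself at 0.08 m/s
- platen: the dark steel pressing plate with its wooden handle. Its origin is the press origin raised by the rail value. Plate x -35 to 80, y -40 to 40 mm, underside 24 mm and top 38 mm above the table when the rail is at 0
- handle_grip (a point): centre of the wooden handle bar on top of the plate, at press x 8, y 0 mm, 68 mm above the table plus the rail value. The bar is 50 mm long along press x, 14 mm wide and 14 mm tall, with 23 mm free under it; it is pinched from above across press y
- pawl (a joint): angle of the sprung pawl (rad): 0 = engaged in the teeth, grows as its tab is pressed down; fully out of the teeth from 0.20, hard end stop at 0.235. Let go, it springs back
- tab: flat dark steel thumb tab of the pawl on the press's +y side; its frame's origin lies on the pawl's pivot, at press x 90, y 18 mm, 57 mm above the table, pivot axis along press x
- tab_top (a point): centre of the tab's top face, 26 x 26 mm, 70 mm out from the pivot: at rest at press x 90, y 88 mm, 66 mm above the table. Pressing it straight down by 14 to 16 mm lifts the pawl out of the teeth: 1 to 2 N of spring, up to about 5 N while the pawl carries the plate, then a hard stop
- fence: back stop on the bed: a fixed bracket and, in front of it, a steel stop bar 10 mm high and 80 mm wide, parallel to press y, that screws set differently for each job: its face towards the block lies anywhere from press x 42 to 48 mm and is not measured, so home is found by feel. It does not give under the block. The listed frame is the press frame, not the bar
- topstop: black rubber top stop, a bar on the column over the rail, underside 175 mm, top 187 mm above the table, press x 74 to 104, y -13 to 13 mm. Its frame is the press frame
- block: wooden printing block faced with grey lino, 130 (its x, the loading direction) x 80 x 40 mm, about 0.3 kg, lying on the bed between the guides (3.5 mm play each side), in front of the plate. Origin: centre of its underside, 12 mm above the table. Home against the back stop, its origin is at press x -23 to -17 and its front end at press x -88 to -82 mm, out in front of the plate
- ink_bottle: bystander: tall black ink bottle, 52 mm across, 110 mm high; to be left alone
- paint_bottle: bystander: blue paint bottle, 60 mm across, 160 mm high; to be left alone
- ink_jar: bystander: small amber ink jar, 48 mm across, 55 mm high, beside the press on its pawl side; to be left alone
- mug: bystander: yellow mug, 80 mm across, 90 mm high; to be left alone
- roller: bystander: ink roller lying flat, about 170 mm long, 34 mm high, its origin under the roll; to be left alone
- brush: bystander: paint brush lying flat, 170 mm long; to be left alone
Things that resemble listed ones, but are neither listed nor needed, are in the scene too. Leave any orange or yellow look-alike of the block alone.

How it is judged:
On the way, in this order (a step that is already met when the one before it is completed fails the run):
1. the plate stands at the top notch, held by the pawl, with the handle let go (value of joint rail above 0.057 m and value of joint pawl below 0.08 rad and contact force between the fingers and platen below 0.1 N), for 0.3 s.
2. the block is pressed home against the back stop (more than 0.5 N) while the plate is still up at the top notch (x of block in the frame of press above -0.0245 m and angle between block's own z axis and vertical below 0.03 rad and value of joint rail above 0.057 m and contact force between block and fence above 0.5 N), for 0.05 s.
At the end, for the whole second after the job is handed in: The block, pushed home against the back stop, still lies there (origin beyond press x -24.5 mm), flat, and the plate rests on it with its weight (more than 2 N, rail between 0.0255 and 0.0295), the pawl's tab let go, everything at rest (x of block in the frame of press above -0.0245 m and angle between block's own z axis and vertical below 0.03 rad and value of joint rail between 0.0255 and 0.0295 m and contact force between platen and block above 2 N and linear speed of block below 0.01 m/s and value of joint pawl below 0.2 rad); the robot touches nothing.
It fails at once if the rail is rammed into the top stop with more than 30 N (contact force between topstop and anything else above 30 N).
It fails at once if the block is rammed into the back stop with more than 25 N (contact force between fence and anything else above 25 N).
It fails at once if the pawl's tab is strained with more than 20 N (contact force between tab and anything else above 20 N).
It fails at once if a bottle, jar, mug, roller or brush is shifted by more than 20 mm, or one that stands is tipped (distance of any of ink_bottle, paint_bottle, ink_jar, mug, roller, brush from where it was at the start of the episode above 0.02 m or angle between any of ink_bottle, paint_bottle, ink_jar, mug's own z axis and vertical above 0.3 rad).
It also fails if it takes over 69 s, if anything falls off the work surface, if the arm or the gripper's body presses on something with over 40 N, if the wrist force passes 120 N, or if a joint passes its speed limit or range.

ROBOT

A 6-joint arm with a two-finger parallel gripper is mounted at the origin on the work surface. World frame = base frame: x ahead of the robot, y to its left, z up, the work surface at z = 0. Lengths are in m, angles in rad, forces in N, time in s.
With the tool pointing down it reaches from about 0.4 to 0.925 m from the base axis. Payload 12.5 kg.
Tool frame: the origin (TCP) lies midway between the tips of the shut fingers; the grasp point (between the pads) lies 19 mm behind it; z points along the fingers, y is the line along which they close (so a half turn about z gives the same grasp; the last joint's range is limited). The gripper opens to 95 mm and grips with 3 to 60 N. Pads are 20 mm wide; open, the fingers measure 119 mm over their backs; the gripper's body (75 mm by 180 mm) begins 59 mm behind the grasp point.
Start: joints at [-1.443, 0.491, 1.559, -0, 1.092, -0.106], TCP at [0.145, -0.608, 0.215] pointing down, gripper open.
Joint ranges: [-3.1, 3.1], [-0.84, 2.19], [0.05, 2.79], [-1.13, 4.28], [0.06, 2.93], [-2.69, 2.69]. Speed limits (rad/s): [2.22, 2.22, 2.79, 3.14, 3.14, 3.14].

INTERFACE

Orientations are given as a unit quaternion [x, y, z, w].
In Python, from rig import ctrl gives the robot as it stands.
- The arm moves only by the tool arm_command, never from a script. Its argument "steps" is a list that holds one entry, the list of rows, each a list of 7 numbers: the turn, a rotation vector about the tool's x, y, z in degrees, then the shift along the tool's x, y, z in m, then the closure, from 0 (fully open) to 1 (shut). A call has 1 to 12 rows; each row shifts and turns the commanded pose from where the row before left it, along the tool's axes as they then stand; what a row does not reach is not made up. A row lasts 1/12 s, in which the tool goes at most 41.7 mm and 7.16 degrees, less where a joint would pass 70% of its speed; a pose out of reach is approached as far as the arm can. A call with a gripper value outside its range is refused whole. The fingers move at their own pace and stop on an object; "grip_force" is the grip in N (left out, the last holds). Time passes only in rows, so rows that do not move let the fingers close. It gives the time, the measured TCP pose, the force, the opening and the grip force at its end, in the units of the state.
- ctrl.observe(): the state, without advancing time (a new reading comes with each control period).
- ctrl.snapshot(name): name is "side" or "top"; returns a dict with "img" (480x640x3 uint8, red, green, blue), "fx", "fy", "cx", "cy" (pixels), "rvec" (rotation vector, rad) and "tvec" (3), from world to camera coordinates, as OpenCV has them. Camera axes: x right, y down, z forward; pixel columns grow to the right and rows downward; lengths in m; the calibration is good to about 2 mm. A picture is of the moment at which its call begins. There is no depth.
- ctrl.finish_job(): hands the job in; it is judged then, once.
The state is a dict: "time": time; "joint_positions": joint angles; "qvel": joint speeds; "joint_efforts": joint torques, N m; "position": TCP position; "ee_rot": TCP orientation; "contact_force": force on the tool from outside, world axes, zero at the start; "torque": the same for the moment, N m; "finger_gap": opening from 0.0 (shut) to 1.0 (fully open); "finger_force": force on a finger pad.
Only numpy, scipy, OpenCV 4.12 (cv2) and the standard library are available. Lean on these libraries where they do the work, as an engineer would, in place of code of your own. Each camera call takes 0.05 s, during which the arm holds its last target. There are 200 camera calls.

## Working session

There is one attempt and no reset: what is moved stays moved. The work goes in short steps, Python scripts to look and compute and a tool call to move; the robot and the scene stay as the last step left them, time stands still between calls to the robot, and variables do not carry over. Pictures are saved under pics/ and viewed, at most 10 in all, crops included, and the job is handed in when it is done.

Besides the shell and the picture viewer there is one more tool, called after "Call:" by a JSON object that holds its "name" and its "arguments". arm_command: Moves the arm, as the interface text tells. Its arguments: {"type":"object","properties":{"steps":{"type":"array"},"grip_force":{"type":"number"}},"required":["steps"]}

```bash
mkdir -p pics; ls
python3 - <<'E'
from rig import ctrl
import cv2,numpy as np
for n in("top","side"):
    s=ctrl.snapshot(n); cv2.imwrite(f"pics/{n}0.png",s["img"][:,:,::-1])
    R=cv2.Rodrigues(np.array(s["rvec"]))[0]; print(n,s["fx"],s["fy"],s["cx"],s["cy"],np.array(s["rvec"]).tolist(),np.array(s["tvec"]).tolist(),"C",-R.T@np.array(s["tvec"]).ravel())
o=ctrl.observe();print(o)
E
```

```text
pics
top 579.9257754963776 579.9257754963776 322.38481132549066 237.08771740698447 [2.212296298217623, -2.1493102224355596, 0.06775912898486273] [-0.00789787004139559, 0.5513247105163345, 1.35386837480231] C [ 0.4541567  -0.00550095  1.38949355]
side 495.0824890918795 495.0824890918795 321.3373823143615 244.0785182681072 [0.2593633987096733, -2.705351607206656, 1.4287886429992047] [0.5221985674652876, 0.11589884233608092, 1.234005669426122] C [0.35265107 1.03399606 0.78446366]
{'time': 0.1, 'joint_positions': array([-1.44257571e+00,  4.91496638e-01,  1.55938314e+00,  1.98752575e-05,
        1.09173117e+00, -1.05621443e-01]), 'qvel': array([-0.00183572, -0.00200622, -0.00153863,  0.0007359 , -0.00117809,
        0.00046171]), 'joint_efforts': array([ 3.34340999e-03, -6.13621402e+01, -2.58603609e+01,  6.94226939e-02,
        4.70230391e-02, -6.50087600e-05]), 'position': array([ 0.14480841, -0.60776678,  0.21412368]), 'ee_rot': array([ 9.93172926e-01,  1.16650248e-01,  3.06296390e-06, -5.09216227e-04]), 'contact_force': array([-0.10749379, -0.65552584, -0.89726532]), 'torque': array([-0.01051701, -0.04077541,  0.01030146]), 'finger_force': 0.0, 'finger_gap': 1.003011554932414}
```

View pics/top0.png

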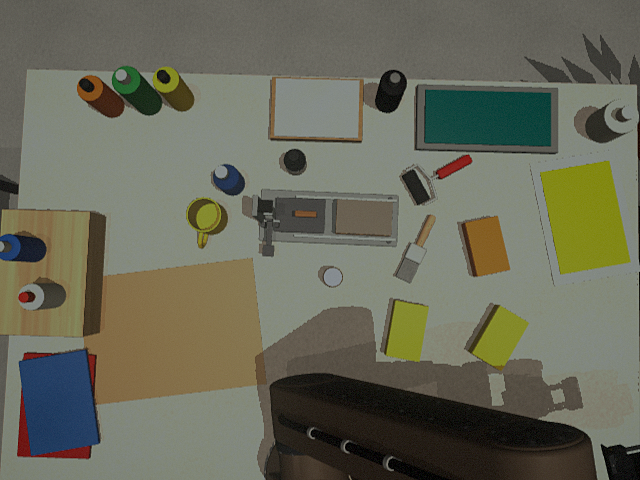

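View pics/side0.png

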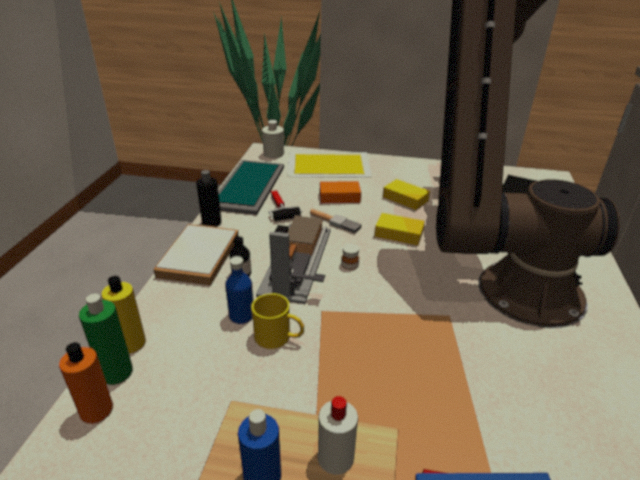

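Top view: the press is centred near (330,217), its column near (262,215), the handle at (305,213), the block at (363,217) and the tab at (267,250). Press +x points left in the image. I'll enlarge it for precise corners.

```bash
cat > h.py <<'E'
import cv2,numpy as np
from rig import ctrl
def cam(s): return np.array([[s["fx"],0,s["cx"]],[0,s["fy"],s["cy"]],[0,0,1]]),np.array(s["rvec"],float).ravel(),np.array(s["tvec"],float).ravel()
def ray(s,u,v,z):
    K,r,t=cam(s);R=cv2.Rodrigues(r)[0];C=-R.T@t;d=R.T@np.linalg.solve(K,[u,v,1.]);return C+d*(z-C[2])/d[2]
def proj(s,P):
    K,r,t=cam(s);return cv2.projectPoints(np.array(P,float).reshape(-1,1,3),r,t,K,None)[0].reshape(-1,2)
def crop(s,x0,y0,w,h,k,name):
    im=cv2.resize(s["img"][y0:y0+h,x0:x0+w,::-1],None,fx=k,fy=k,interpolation=cv2.INTER_CUBIC)
    cv2.imwrite(name,cv2.convertScaleAbs(im,alpha=1.6))
E
python3 - <<'E'
from h import *
import pickle
a=ctrl.snapshot("top");b=ctrl.snapshot("side");pickle.dump((a,b),open("s.pkl","wb"))
crop(a,235,170,180,100,4.4,"pics/c1.png");crop(b,240,200,130,100,6,"pics/c2.png")
E
```

```text
(no output)
```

View pics/c1.png

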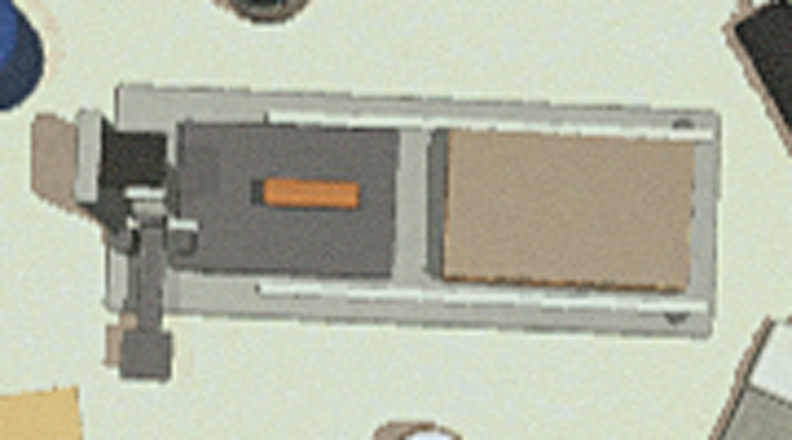

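View pics/c2.png

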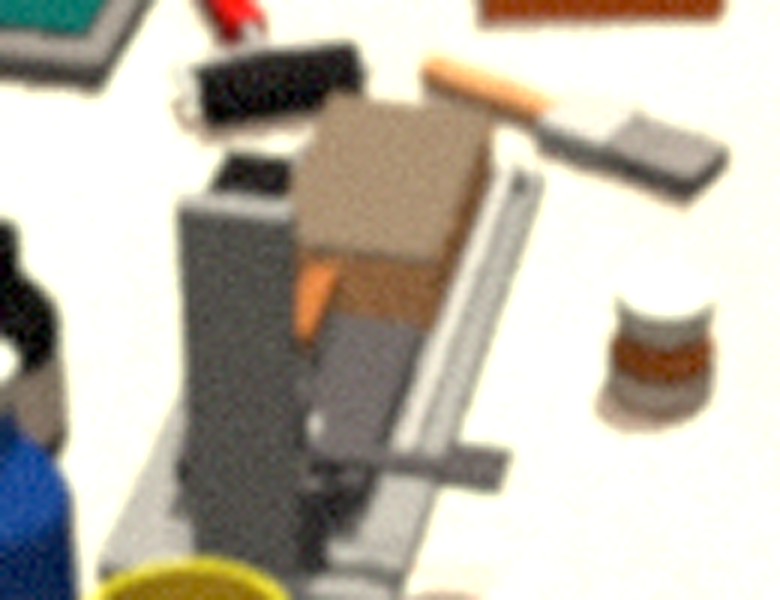

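The crops show bed corners (crop pixels at 4.4x) at about (120,85), (720,112), (710,337) and (107,308). The handle centre is at (311,193), the tab centre at (146,355) and the block top at (444–693, 128–290).

```bash
cat > m.py <<'E'
from h import *
import pickle
from scipy.optimize import least_squares
a,b=pickle.load(open("s.pkl","rb"))
T=lambda u,v:(235+(u+.5)/4.4-.5,170+(v+.5)/4.4-.5)
px=[T(120,85),T(720,112),T(710,337),T(107,308),T(146,355)]
L=np.array([[.12,-.062,.012],[-.21,-.062,.012],[-.21,.062,.012],[.12,.062,.012],[.09,.088,.066]])
def W(p,l): c,s=np.cos(p[2]),np.sin(p[2]);l=np.atleast_2d(l);return np.c_[p[0]+c*l[:,0]-s*l[:,1],p[1]+s*l[:,0]+c*l[:,1],l[:,2]]
r=least_squares(lambda p:(proj(a,W(p,L))-px).ravel(),[.5,.05,1.57])
p=r.x;print(p,np.degrees(p[2]));print(r.fun.reshape(-1,2).round(1).tolist())
c,s=np.cos(p[2]),np.sin(p[2])
inv=lambda P:(c*(P[0]-p[0])+s*(P[1]-p[1]),-s*(P[0]-p[0])+c*(P[1]-p[1]))
for rail in(0,.012,.024):
  print(rail,"handle",np.round(inv(ray(a,*T(311,193),.075+rail)),4),"ends",[np.round(inv(ray(a,*T(*q),.075+rail)),4).tolist() for q in((264,193),(358,193))],"side", (proj(b,W(p,[[.08,.04,.038+rail],[-.017,0,.075+rail],[.033,0,.075+rail]]))-[240,200])*6)
  print(" plate",[np.round(inv(ray(a,*T(*q),.038+rail)),4).tolist() for q in((397,130),(392,274))])
print("block",[np.round(inv(ray(a,*T(*q),.052)),4).tolist() for q in((445,128),(693,135),(687,288),(443,278))])
print("side proj tab",(proj(b,W(p,[[.09,.088,.066]]))-[240,200])*6)
ex=[[-.21,.062,.012],[.12,.062,.012],[.116,.0,.187]]
print((proj(b,W(p,ex))-[240,200])*6)
print("world: handle,tab,frontblock",W(p,[[.008,0,.068],[.09,.088,.066]]))
E
python3 m.py
```

```text
[0.60036634 0.03952939 1.55156323] 88.89802457351882
[[-0.8, -0.5], [0.6, -0.2], [0.8, 0.4], [-0.7, 0.3], [0.1, 0.0]]
0 handle [0.0085 0.0003] ends [[0.0328, 0.0015], [-0.0159, -0.0008]] side [[359.80506792 478.77302309]
 [321.1427366  257.705895  ]
 [291.11690035 324.68494986]]
 plate [[-0.0341, -0.0397], [-0.0351, 0.0374]]
0.012 handle [0.0079 0.0016] ends [[0.0321, 0.0028], [-0.0162, 0.0005]] side [[359.54972818 455.22833393]
 [320.69097005 234.16675172]
 [290.4818941  300.7333405 ]]
 plate [[-0.0342, -0.0381], [-0.0353, 0.0384]]
0.024 handle [0.0074 0.003 ] ends [[0.0313, 0.0041], [-0.0164, 0.0018]] side [[359.29145576 431.41322382]
 [320.23428138 210.37114374]
 [289.83973654 276.51199295]]
 plate [[-0.0343, -0.0364], [-0.0354, 0.0393]]
block [[-0.0595, -0.04], [-0.1903, -0.0425], [-0.1904, 0.0385], [-0.0622, 0.0394]]
side proj tab [[472.47828651 455.10312099]]
[[545.3125352  162.60474914]
 [390.69939148 599.80259414]
 [226.83085156 204.36809144]]
world: handle,tab,frontblock [[0.60052019 0.04752791 0.068     ]
 [0.51411348 0.13120515 0.066     ]]
```

```bash
cat > t.py <<'E'
import sys; from h import *
from scipy.spatial.transform import Rotation as Ro
p=[0.60037,0.03953,1.55156]
c,s=np.cos(p[2]),np.sin(p[2])
def W(l): return np.array([p[0]+c*l[0]-s*l[1],p[1]+s*l[0]+c*l[1],l[2]])
def st(tgt=None):
    o=ctrl.observe();R=Ro.from_quat(o["ee_rot"]).as_matrix();P=o["position"]
    d=P-[p[0],p[1],0];print("t",round(o["time"],2),"press pos",np.round([c*d[0]+s*d[1],-s*d[0]+c*d[1],d[2]],4),"F press",np.round([c*o["contact_force"][0]+s*o["contact_force"][1],-s*o["contact_force"][0]+c*o["contact_force"][1],o["contact_force"][2]],2),"gap",round(o["finger_gap"]*95,1),"ff",o["finger_force"])
    print("toolx ang rel press",np.degrees(np.arctan2(R[1,0],R[0,0])-p[2]).round(2),"tool z",R[:,2].round(3),"q",o["joint_positions"].round(2))
    if tgt is not None: print("to go in tool axes",np.round(R.T@(W(tgt)-P),4))
if __name__=="__main__": st([float(v) for v in sys.argv[1:4]] if len(sys.argv)>3 else None)
E
python3 t.py .008 0 .24
python3 - <<'E'
import pickle
from t import *
a,b=pickle.load(open("s.pkl","rb"))
for n,u,v,z in(("paint",224,172,.16),("ink",293,156,.11),("jar",333,276,.055),("mug",207,213,.09)):
    d=ray(a,u,v,z)-[p[0],p[1],0];print(n,c*d[0]+s*d[1],-s*d[0]+c*d[1])
for r in(0,.012,.024): print(r,[((proj(b,[W([x,y,z+r])])[0]-[240,200])*6).round().tolist() for x,y,z in((-.017,-.007,.075),(-.017,.007,.075),(-.017,.007,.061),(-.035,.04,.038),(.08,.04,.038),(-.035,.04,.024))])
E
```

```text
t 0.2 press pos [-0.656   0.443   0.2143] F press [-0.3  -0.07  0.38] gap 94.8 ff 0.0
toolx ang rel press -75.5 tool z [-0.     0.001 -1.   ] q [-1.44  0.49  1.56  0.    1.09 -0.11]
to go in tool axes [ 0.5952 -0.532  -0.0253]
paint 0.18360244270533216 -0.07137684494228594
ink 0.0409358039876168 -0.12351527854951695
jar -0.061515257458943554 0.1392265320644122
mug 0.22950350473022776 0.01143287741773047
0 [[305.0, 256.0], [337.0, 260.0], [338.0, 287.0], [422.0, 317.0], [360.0, 479.0], [422.0, 343.0]]
0.012 [[305.0, 232.0], [337.0, 236.0], [337.0, 264.0], [422.0, 294.0], [360.0, 455.0], [422.0, 321.0]]
0.024 [[304.0, 208.0], [336.0, 212.0], [337.0, 240.0], [423.0, 271.0], [359.0, 431.0], [422.0, 298.0]]
```

The side view matches the rail = 0 projection (handle corner (337,260), plate corner about (420,320)). Moving now.

Call:
{"name": "arm_command", "arguments": {"steps": [[[0,0,-6.86,0,0,-0.003,0],[0,0,-6.86,0,0,-0.003,0],[0,0,-6.86,0,0,-0.003,0],[0,0,-6.86,0,0,-0.003,0],[0,0,-6.86,0,0,-0.003,0],[0,0,-6.86,0,0,-0.003,0],[0,0,-6.86,0,0,-0.003,0],[0,0,-6.86,0,0,-0.003,0],[0,0,-6.86,0,0,-0.003,0],[0,0,-6.86,0,0,-0.003,0],[0,0,-6.9,0,0,0,0]]], "grip_force": 15}}

```text
time: 1.12
position: [0.1448, -0.6081, 0.245]
ee_rot: [0.712, 0.702, -0.0, 0.0]
contact_force: [0.2, -1.0, -0.2]
finger_gap: 1.003
finger_force: 0.0
```

Call:
{"name": "arm_command", "arguments": {"steps": [[[0,0,0,0.033,0.022,0,0],[0,0,0,0.033,0.022,0,0],[0,0,0,0.033,0.022,0,0],[0,0,0,0.033,0.022,0,0],[0,0,0,0.033,0.022,0,0],[0,0,0,0.033,0.022,0,0],[0,0,0,0.033,0.022,0,0],[0,0,0,0.033,0.022,0,0],[0,0,0,0.033,0.022,0,0],[0,0,0,0.033,0.022,0,0]]]}}

```text
time: 1.95
position: [0.3718, -0.2805, 0.2447]
ee_rot: [0.714, 0.7, -0.0, 0.0]
contact_force: [0.7, -2.0, -0.2]
finger_gap: 0.999
finger_force: 0.0
```

Call:
{"name": "arm_command", "arguments": {"steps": [[[0,0,0,0.033,0.022,0,0],[0,0,0,0.033,0.022,0,0],[0,0,0,0.033,0.022,0,0],[0,0,0,0.033,0.022,0,0],[0,0,0,0.033,0.022,0,0],[0,0,0,0.033,0.022,0,0],[0,0,0,0.033,0.022,0,0],[0,0,0,0.033,0.022,0,0],[0,0,0,0.033,0.022,0,0],[0,0,0,0,0,0,0]]]}}

```text
time: 2.78
position: [0.5774, 0.0156, 0.2442]
ee_rot: [0.713, 0.702, 0.001, -0.0]
contact_force: [-0.6, 0.1, 0.3]
finger_gap: 1.0
finger_force: 0.0
```

```bash
python3 t.py .006 0 .053
```

```text
t 2.78 press pos [-0.0244  0.0225  0.2442] F press [0.08 0.64 0.29] gap 95.0 ff 0.0
toolx ang rel press 0.22 tool z [ 0.001  0.001 -1.   ] q [-0.09  0.39  1.64  0.    1.11 -0.07]
to go in tool axes [0.0301 0.0224 0.1912]
```

Call:
{"name": "arm_command", "arguments": {"steps": [[[0,0,0,0.015,0.0112,0.0,0],[0,0,0,0.015,0.0112,0.0,0],[0,0,0,0,0,0.03,0],[0,0,0,0,0,0.03,0],[0,0,0,0,0,0.03,0],[0,0,0,0,0,0.03,0],[0,0,0,0,0,0.025,0],[0,0,0,0,0,0.02,0],[0,0,0,0,0,0.015,0],[0,0,0,0,0,0.011,0],[0,0,0,0,0,0,0],[0,0,0,0,0,0,0]]]}}

```text
time: 3.78
position: [0.5978, 0.0402, 0.0536]
ee_rot: [0.714, 0.7, -0.0, -0.0]
contact_force: [-0.4, 0.3, -0.2]
finger_gap: 0.997
finger_force: 0.0
```

```bash
python3 - <<'E'
from h import *
a=ctrl.snapshot("top");crop(a,220,150,180,130,4.4,"pics/g1.png")
E
python3 t.py .006 0 .053
```

```text
t 3.83 press pos [0.0007 0.0022 0.0543] F press [ 0.83  0.09 -0.01] gap 94.7 ff 0.0
toolx ang rel press -0.01 tool z [ 0.001 -0.    -1.   ] q [-0.04  0.65  1.77 -0.    0.72 -0.02]
to go in tool axes [0.0053 0.0022 0.0013]
```

View pics/g1.png

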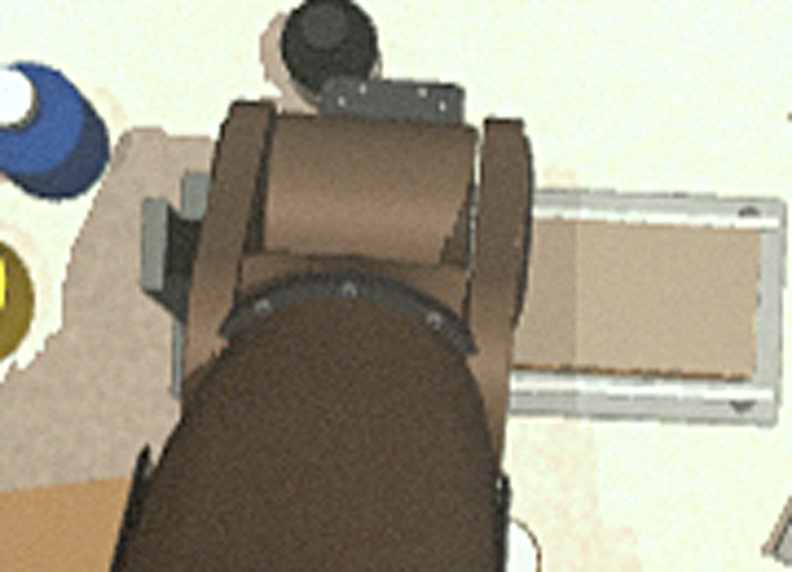

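The wrist hides the handle, and the gripper stands clear of the column (150,245) and the ink bottle (330,40). I'll shift slightly and close.

Call:
{"name": "arm_command", "arguments": {"steps": [[[0,0,0,0.005,0.002,0.001,0],[0,0,0,0,0,0,0.5],[0,0,0,0,0,0,1],[0,0,0,0,0,0,1],[0,0,0,0,0,0,1],[0,0,0,0,0,0,1],[0,0,0,0,0,0,1],[0,0,0,0,0,0,1],[0,0,0,0,0,0,1],[0,0,0,0,0,0,1],[0,0,0,0,0,0,1]]], "grip_force": 20}}

```text
time: 4.75
position: [0.5999, 0.0453, 0.0526]
ee_rot: [0.714, 0.7, -0.0, 0.0]
contact_force: [0.4, -0.3, 1.0]
finger_gap: 0.356
finger_force: 0.0
```

```bash
python3 t.py
```

```text
t 4.75 press pos [0.0057 0.0006 0.0526] F press [-0.27 -0.36  1.03] gap 33.8 ff 0.0
toolx ang rel press -0.01 tool z [-0. -0. -1.] q [-0.03  0.66  1.76 -0.    0.72 -0.01]
```

Call:
{"name": "arm_command", "arguments": {"steps": [[[0,0,0,0,0,0,1],[0,0,0,0,0,0,1],[0,0,0,0,0,0,1],[0,0,0,0,0,0,1],[0,0,0,0,0,0,1],[0,0,0,0,0,0,1],[0,0,0,0,0,0,1]]]}}

```text
time: 5.33
position: [0.6012, 0.0453, 0.0526]
ee_rot: [0.714, 0.7, 0.001, 0.001]
contact_force: [5.7, 0.1, -5.0]
finger_gap: 0.145
finger_force: 20.0
```

Call:
{"name": "arm_command", "arguments": {"steps": [[[0,0,0,0,0,-0.0025,1],[0,0,0,0,0,-0.0025,1],[0,0,0,0,0,-0.0025,1],[0,0,0,0,0,-0.0025,1],[0,0,0,0,0,-0.0025,1],[0,0,0,0,0,-0.0025,1],[0,0,0,0,0,-0.0025,1],[0,0,0,0,0,-0.0025,1],[0,0,0,0,0,-0.0025,1],[0,0,0,0,0,-0.0025,1],[0,0,0,0,0,-0.0025,1],[0,0,0,0,0,-0.0025,1]]]}}

```text
time: 6.33
position: [0.6011, 0.0453, 0.0817]
ee_rot: [0.714, 0.7, 0.001, 0.001]
contact_force: [11.3, 1.0, -19.0]
finger_gap: 0.145
finger_force: 20.0
```

Call:
{"name": "arm_command", "arguments": {"steps": [[[0,0,0,0,0,-0.0025,1],[0,0,0,0,0,-0.0025,1],[0,0,0,0,0,-0.0025,1],[0,0,0,0,0,-0.0025,1],[0,0,0,0,0,-0.0025,1],[0,0,0,0,0,-0.0025,1],[0,0,0,0,0,-0.0025,1],[0,0,0,0,0,-0.0025,1]]]}}

```text
time: 7.0
position: [0.6011, 0.0453, 0.102]
ee_rot: [0.714, 0.7, 0.001, 0.001]
contact_force: [10.2, 0.9, -14.3]
finger_gap: 0.147
finger_force: 20.0
```

```bash
python3 t.py;python3 - <<'E'
from h import *
b=ctrl.snapshot("side");crop(b,240,180,130,100,6,"pics/g2.png")
E
```

```text
t 7.0 press pos [ 0.0058 -0.0007  0.102 ] F press [  1.09 -10.16 -14.32] gap 14.0 ff 19.99970018863678
toolx ang rel press -0.0 tool z [ 0.002 -0.    -1.   ] q [-0.03  0.59  1.73 -0.    0.82 -0.02]
```

View pics/g2.png

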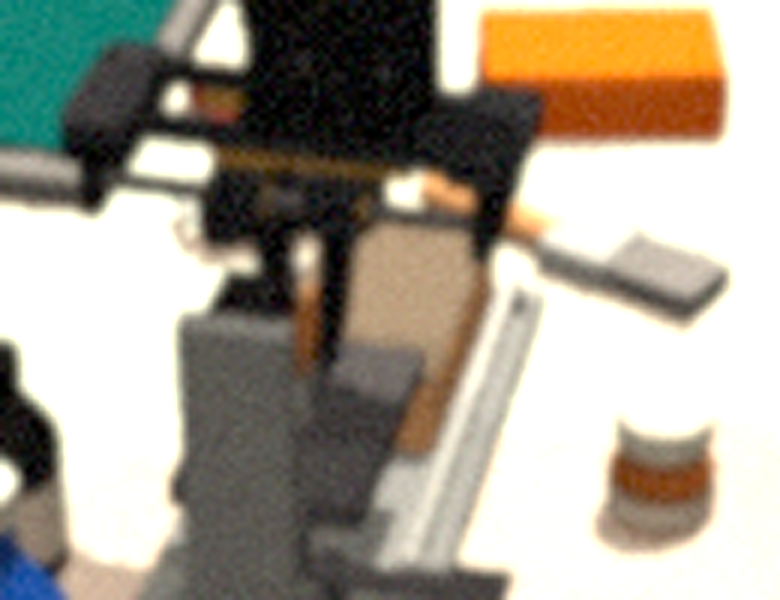

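Plate corner now at (422,348) in the crop, so the rail is at about 45–49 mm. I'll continue slowly and relieve the side load.

Call:
{"name": "arm_command", "arguments": {"steps": [[[0,0,0,0,0.001,-0.002,1],[0,0,0,0,0,-0.002,1],[0,0,0,0,0,-0.002,1],[0,0,0,0,0,-0.002,1],[0,0,0,0,0,-0.001,1],[0,0,0,0,0,0,1],[0,0,0,0,0,0,1],[0,0,0,0,0,0,1]]]}}

```text
time: 7.72
position: [0.6011, 0.0453, 0.1115]
ee_rot: [0.714, 0.7, 0.0, 0.0]
contact_force: [4.4, 0.7, -7.5]
finger_gap: 0.142
finger_force: 20.0
```

Run:
```python
from t import *
st()
b=ctrl.snapshot("side");crop(b,240,180,130,100,6,"pics/g3.png")
for r in(.036,.048,.054,.057,.06): print(r,[((proj(b,[W([x,y,z+r])])[0]-[240,180])*6).round().tolist() for x,y,z in((-.035,.04,.038),(-.035,.04,.024),(.08,.04,.038))])
```

```text
t 7.72 press pos [ 0.0058 -0.0007  0.1115] F press [ 0.77 -4.42 -7.53] gap 13.5 ff 20.000574588775635
toolx ang rel press -0.0 tool z [ 0.001 -0.    -1.   ] q [-0.03  0.58  1.72 -0.    0.84 -0.01]
0.036 [[423.0, 368.0], [422.0, 395.0], [359.0, 527.0]]
0.048 [[423.0, 345.0], [423.0, 372.0], [359.0, 503.0]]
0.054 [[423.0, 333.0], [423.0, 360.0], [359.0, 491.0]]
0.057 [[423.0, 327.0], [423.0, 355.0], [359.0, 484.0]]
0.06 [[423.0, 321.0], [423.0, 349.0], [358.0, 478.0]]
```

View pics/g3.png

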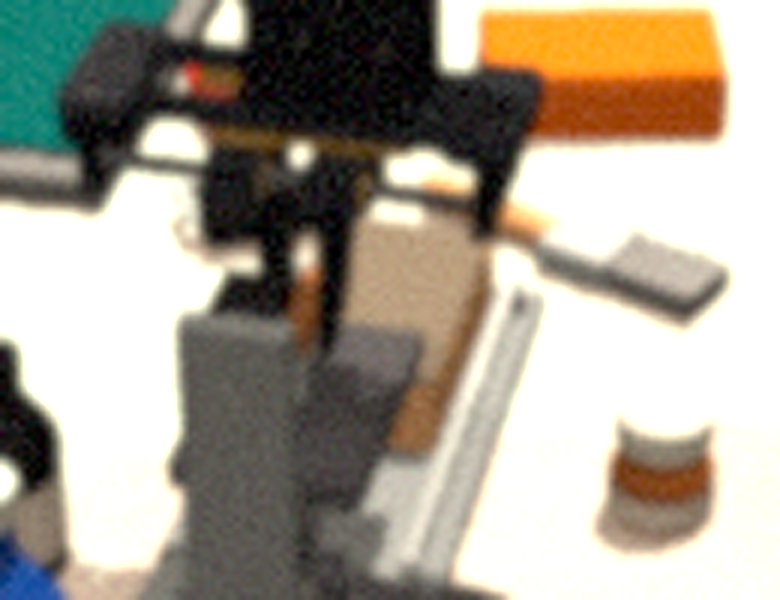

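Call:
{"name": "arm_command", "arguments": {"steps": [[[0,0,0,0,0,-0.0005,1],[0,0,0,0,0,-0.0005,1],[0,0,0,0,0,-0.0005,1],[0,0,0,0,0,-0.0005,1],[0,0,0,0,0,-0.0005,1],[0,0,0,0,0,-0.0005,1]]]}}

```text
time: 8.27
position: [0.6011, 0.0453, 0.1147]
ee_rot: [0.714, 0.7, 0.0, 0.0]
contact_force: [5.4, -0.1, -7.5]
finger_gap: 0.141
finger_force: 20.0
```

Call:
{"name": "arm_command", "arguments": {"steps": [[[0,0,0,0,0,-0.0005,1],[0,0,0,0,0,0,1]]]}}

```text
time: 8.43
position: [0.6011, 0.0453, 0.1153]
ee_rot: [0.714, 0.7, 0.0, 0.0]
contact_force: [4.4, -0.8, -7.4]
finger_gap: 0.144
finger_force: 20.0
```

Call:
{"name": "arm_command", "arguments": {"steps": [[[0,0,0,0,0,-0.0005,1],[0,0,0,0,0,0,1]]]}}

```text
time: 8.6
position: [0.6012, 0.0453, 0.1158]
ee_rot: [0.714, 0.7, 0.0, 0.0]
contact_force: [5.2, -0.0, -5.9]
finger_gap: 0.149
finger_force: 20.0
```

Call:
{"name": "arm_command", "arguments": {"steps": [[[0,0,0,0,0,0.0005,1],[0,0,0,0,0,0.0005,1],[0,0,0,0,0,0,1]]]}}

```text
time: 8.85
position: [0.6011, 0.0453, 0.1147]
ee_rot: [0.714, 0.7, 0.0, 0.0]
contact_force: [5.8, 0.7, -6.7]
finger_gap: 0.144
finger_force: 20.0
```

Call:
{"name": "arm_command", "arguments": {"steps": [[[0,0,0,0,0,0.0005,1],[0,0,0,0,0,0,1]]]}}

```text
time: 9.02
position: [0.6011, 0.0453, 0.1142]
ee_rot: [0.714, 0.7, 0.0, 0.0]
contact_force: [5.6, 0.1, -7.4]
finger_gap: 0.147
finger_force: 20.0
```

Call:
{"name": "arm_command", "arguments": {"steps": [[[0,0,0,0,0,0.0005,1],[0,0,0,0,0,0,1]]]}}

```text
time: 9.18
position: [0.6011, 0.0453, 0.1137]
ee_rot: [0.714, 0.7, 0.0, 0.0]
contact_force: [6.0, -1.0, -6.0]
finger_gap: 0.144
finger_force: 20.0
```

Call:
{"name": "arm_command", "arguments": {"steps": [[[0,0,0,0,0,0.0005,1],[0,0,0,0,0,0,1]]]}}

```text
time: 9.35
position: [0.6011, 0.0453, 0.1132]
ee_rot: [0.714, 0.7, 0.0, 0.0]
contact_force: [5.2, 0.3, -7.3]
finger_gap: 0.143
finger_force: 20.0
```

Call:
{"name": "arm_command", "arguments": {"steps": [[[0,0,0,0,0,0.0005,1],[0,0,0,0,0,0.0003,1],[0,0,0,0,0,0,1]]]}}

```text
time: 9.6
position: [0.6011, 0.0453, 0.1125]
ee_rot: [0.714, 0.7, 0.0, 0.0]
contact_force: [4.9, -0.4, -4.5]
finger_gap: 0.146
finger_force: 20.0
```

Call:
{"name": "arm_command", "arguments": {"steps": [[[0,0,0,0,0,0.0005,1],[0,0,0,0,0,0,1]]]}}

```text
time: 9.77
position: [0.6011, 0.0453, 0.1123]
ee_rot: [0.714, 0.7, 0.0, 0.0]
contact_force: [3.9, -0.2, -0.4]
finger_gap: 0.149
finger_force: 20.0
```

The weight has transferred to the pawl at about 60 mm. Releasing and rising.

Call:
{"name": "arm_command", "arguments": {"steps": [[[0,0,0,0,0,0,0.5],[0,0,0,0,0,0,0.5],[0,0,0,0,0,0,0.5],[0,0,0,0,0,0,0.5],[0,0,0,0,0,0,0.5],[0,0,0,0,0,0,0.5],[0,0,0,0,0,0,0.5],[0,0,0,0,0,-0.01,0.5],[0,0,0,0,0,-0.025,0.5],[0,0,0,0,0,-0.03,0.5],[0,0,0,0,0,-0.03,0.5]]]}}

```text
time: 10.68
position: [0.6006, 0.0453, 0.2084]
ee_rot: [0.714, 0.7, -0.0, -0.0]
contact_force: [1.5, -0.3, -0.4]
finger_gap: 0.5
finger_force: 0.0
```

Run:
```python
from t import *
st([-.215,0,.21])
b=ctrl.snapshot("side");crop(b,240,180,130,100,6,"pics/g4.png")
```

```text
t 10.68 press pos [ 5.800e-03 -1.000e-04  2.084e-01] F press [-0.29 -1.55 -0.38] gap 47.5 ff 0.0
toolx ang rel press -0.0 tool z [-0.001 -0.    -1.   ] q [-0.03  0.47  1.62 -0.    1.05 -0.01]
to go in tool axes [-2.208e-01 -1.000e-04 -1.600e-03]
```

View pics/g4.png

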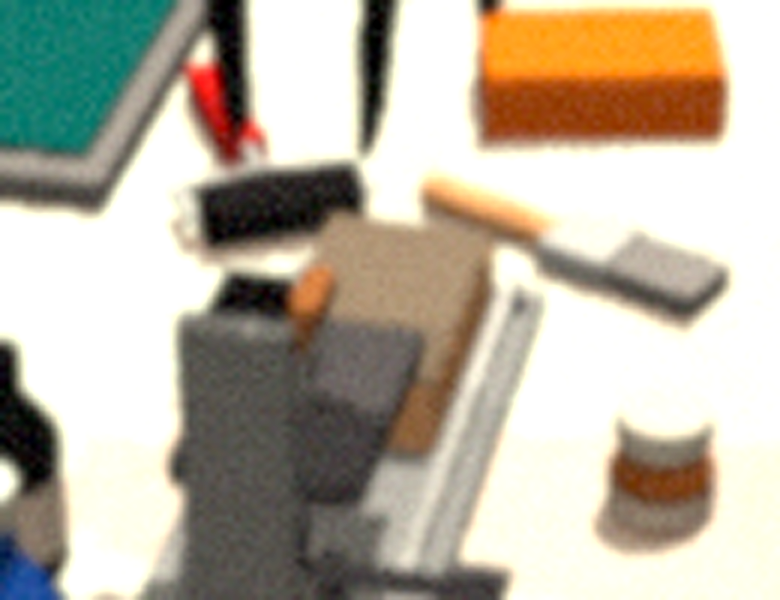

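The plate corner is at (420,327) with the handle free, so it is held at the top notch. Next is the block.

Call:
{"name": "arm_command", "arguments": {"steps": [[[0,0,0,-0.038,0,0,1],[0,0,0,-0.038,0,0,1],[0,0,0,-0.038,0,0,1],[0,0,0,-0.038,0,0,1],[0,0,0,-0.038,0,0,1],[0,0,0,-0.037,0,0,1],[0,0,0,0,0,0.03,1],[0,0,0,0,0,0.03,1],[0,0,0,0,0,0.03,1],[0,0,0,0,0,0,1],[0,0,0,0,0,0,1],[0,0,0,0,0,0,1]]]}}

```text
time: 11.73
position: [0.5973, -0.1818, 0.1187]
ee_rot: [0.714, 0.7, 0.0, 0.001]
contact_force: [0.2, 0.2, -0.5]
finger_gap: 0.004
finger_force: 0.0
```

Run:
```python
from t import *
st([-.222,0,.024])
```

```text
t 11.73 press pos [-0.2213 -0.0012  0.1187] F press [ 0.22 -0.2  -0.53] gap 0.4 ff 0.0
toolx ang rel press 0.01 tool z [ 0.002 -0.001 -1.   ] q [-0.4   0.59  1.66 -0.    0.89 -0.38]
to go in tool axes [-0.0006 -0.0014  0.0947]
```

Call:
{"name": "arm_command", "arguments": {"steps": [[[0,0,0,0,0,0.03,1],[0,0,0,0,0,0.03,1],[0,0,0,0,0,0.02,1],[0,0,0,0,0,0.014,1],[0,0,0,0,0,0,1],[0,0,0,0.005,0,0,1],[0,0,0,0.004,0,0,1],[0,0,0,0.002,0,0,1],[0,0,0,0.002,0,0,1],[0,0,0,0.002,0,0,1],[0,0,0,0.002,0,0,1],[0,0,0,0.002,0,0,1]]]}}

```text
time: 12.73
position: [0.5972, -0.1628, 0.0233]
ee_rot: [0.714, 0.7, 0.0, 0.001]
contact_force: [-0.3, -2.2, 1.5]
finger_gap: 0.004
finger_force: 1.2
```

Call:
{"name": "arm_command", "arguments": {"steps": [[[0,0,0,0.002,0,0,1],[0,0,0,0.002,0,0,1],[0,0,0,0.002,0,0,1],[0,0,0,0.002,0,0,1],[0,0,0,0.002,0,0,1],[0,0,0,0.002,0,0,1]]]}}

```text
time: 13.23
position: [0.5971, -0.1505, 0.0228]
ee_rot: [0.714, 0.7, -0.0, 0.0]
contact_force: [-0.4, -2.3, 1.5]
finger_gap: -0.0
finger_force: 1.2
```

```bash
python3 t.py -.115 0 .024
```

```text
t 13.23 press pos [-0.1901 -0.0004  0.0228] F press [-2.34  0.32  1.47] gap -0.0 ff 1.2354330508969724
toolx ang rel press -0.0 tool z [ 0. -0. -1.] q [-0.35  0.72  1.74 -0.    0.69 -0.33]
to go in tool axes [ 0.0751 -0.0004 -0.0012]
```

Call:
{"name": "arm_command", "arguments": {"steps": [[[0,0,0,0.003,0,0,1],[0,0,0,0.003,0,0,1],[0,0,0,0.003,0,0,1],[0,0,0,0.003,0,0,1],[0,0,0,0.003,0,0,1],[0,0,0,0.003,0,0,1],[0,0,0,0.003,0,0,1],[0,0,0,0.003,0,0,1],[0,0,0,0.003,0,0,1],[0,0,0,0.003,0,0,1],[0,0,0,0.003,0,0,1],[0,0,0,0.003,0,0,1]]]}}

```text
time: 14.23
position: [0.5978, -0.1144, 0.0228]
ee_rot: [0.714, 0.7, -0.0, 0.0]
contact_force: [0.9, -2.6, 1.6]
finger_gap: 0.007
finger_force: 1.2
```

Call:
{"name": "arm_command", "arguments": {"steps": [[[0,0,0,0.003,0,0,1],[0,0,0,0.003,0,0,1],[0,0,0,0.003,0,0,1],[0,0,0,0.003,0,0,1],[0,0,0,0.003,0,0,1],[0,0,0,0.003,0,0,1],[0,0,0,0.003,0,0,1],[0,0,0,0.003,0,0,1],[0,0,0,0.003,0,0,1],[0,0,0,0.003,0,0,1],[0,0,0,0.002,0,0,1],[0,0,0,0.001,0,0,1]]]}}

```text
time: 15.23
position: [0.5985, -0.0813, 0.0228]
ee_rot: [0.714, 0.7, -0.0, 0.0]
contact_force: [0.2, -3.1, 2.7]
finger_gap: 0.006
finger_force: 1.2
```

Run:
```python
from t import *
st([-.1,0,.024])
b=ctrl.snapshot("side");crop(b,240,180,130,100,6,"pics/g5.png")
```

```text
t 15.23 press pos [-0.1209 -0.0004  0.0228] F press [-3.09 -0.26  2.7 ] gap 0.5 ff 1.1689462373033166
toolx ang rel press 0.01 tool z [ 0. -0. -1.] q [-0.24  0.7   1.77 -0.    0.67 -0.23]
to go in tool axes [ 0.0209 -0.0004 -0.0012]
```

Call:
{"name": "arm_command", "arguments": {"steps": [[[0,0,0,0.001,0,0,1],[0,0,0,0.001,0,0,1],[0,0,0,0.001,0,0,1],[0,0,0,0.001,0,0,1],[0,0,0,0.001,0,0,1],[0,0,0,0.001,0,0,1],[0,0,0,0.001,0,0,1],[0,0,0,0.001,0,0,1],[0,0,0,0.001,0,0,1],[0,0,0,0.001,0,0,1],[0,0,0,0.001,0,0,1]]]}}

```text
time: 16.2
position: [0.5986, -0.0705, 0.0228]
ee_rot: [0.714, 0.7, -0.0, -0.0]
contact_force: [-0.5, -1.1, -0.9]
finger_gap: 0.005
finger_force: 0.5
```

Call:
{"name": "arm_command", "arguments": {"steps": [[[0,0,0,0.0005,0,0,1],[0,0,0,0.0005,0,0,1],[0,0,0,0.0005,0,0,1],[0,0,0,0.0005,0,0,1],[0,0,0,0.0005,0,0,1]]]}}

```text
time: 16.62
position: [0.5987, -0.0681, 0.0228]
ee_rot: [0.714, 0.7, -0.0, 0.0]
contact_force: [-0.3, -0.7, -0.7]
finger_gap: 0.005
finger_force: 0.5
```

Call:
{"name": "arm_command", "arguments": {"steps": [[[0,0,0,0.0005,0,0,1],[0,0,0,0.0005,0,0,1],[0,0,0,0.0005,0,0,1],[0,0,0,0.0005,0,0,1],[0,0,0,0.0005,0,0,1]]]}}

```text
time: 17.03
position: [0.5988, -0.0656, 0.0228]
ee_rot: [0.714, 0.7, -0.0, 0.0]
contact_force: [0.4, -0.8, 0.0]
finger_gap: 0.005
finger_force: 0.4
```

Call:
{"name": "arm_command", "arguments": {"steps": [[[0,0,0,0.0005,0,0,1],[0,0,0,0.0005,0,0,1],[0,0,0,0.0005,0,0,1],[0,0,0,0.0005,0,0,1]]]}}

```text
time: 17.37
position: [0.5988, -0.0636, 0.0228]
ee_rot: [0.714, 0.7, -0.0, 0.0]
contact_force: [-0.4, -0.4, -1.2]
finger_gap: 0.007
finger_force: 0.4
```

Call:
{"name": "arm_command", "arguments": {"steps": [[[0,0,0,0.0005,0,0,1],[0,0,0,0.0005,0,0,1],[0,0,0,0.0005,0,0,1]]]}}

```text
time: 17.62
position: [0.5988, -0.0621, 0.0228]
ee_rot: [0.714, 0.7, -0.0, 0.0]
contact_force: [0.5, -0.8, -1.0]
finger_gap: 0.008
finger_force: 0.4
```

Call:
{"name": "arm_command", "arguments": {"steps": [[[0,0,0,0.0005,0,0,1],[0,0,0,0.0005,0,0,1]]]}}

```text
time: 17.78
position: [0.5988, -0.0611, 0.0228]
ee_rot: [0.714, 0.7, -0.0, 0.0]
contact_force: [0.0, -0.8, 0.2]
finger_gap: 0.004
finger_force: 0.4
```

Call:
{"name": "arm_command", "arguments": {"steps": [[[0,0,0,0.0005,0,0,1],[0,0,0,0.0005,0,0,1]]]}}

```text
time: 17.95
position: [0.5989, -0.0601, 0.0228]
ee_rot: [0.714, 0.7, -0.0, 0.0]
contact_force: [-0.6, -1.2, -0.8]
finger_gap: 0.006
finger_force: 0.4
```

Call:
{"name": "arm_command", "arguments": {"steps": [[[0,0,0,0.0005,0,0,1],[0,0,0,0.0005,0,0,1]]]}}

```text
time: 18.12
position: [0.5991, -0.0594, 0.0229]
ee_rot: [0.714, 0.7, 0.0, 0.0]
contact_force: [1.2, -6.4, -0.5]
finger_gap: 0.003
finger_force: 2.8
```

Call:
{"name": "arm_command", "arguments": {"steps": [[[0,0,0,0.0005,0,0,1],[0,0,0,0.0005,0,0,1]]]}}

```text
time: 18.28
position: [0.5993, -0.0593, 0.0231]
ee_rot: [0.714, 0.7, -0.0, 0.001]
contact_force: [-0.5, -13.4, 2.5]
finger_gap: 0.007
finger_force: 6.8
```

Call:
{"name": "arm_command", "arguments": {"steps": [[[0,0,0,0.0005,0,0,1],[0,0,0,0.0005,0,0,1]]]}}

```text
time: 18.45
position: [0.5993, -0.0592, 0.0232]
ee_rot: [0.714, 0.7, -0.0, 0.001]
contact_force: [-3.2, -20.3, 1.5]
finger_gap: 0.004
finger_force: 10.3
```

```bash
python3 t.py
```

```text
t 18.45 press pos [-0.0988 -0.0009  0.0232] F press [-20.39   2.77   1.51] gap 0.4 ff 10.313842333853245
toolx ang rel press 0.03 tool z [ 0.001 -0.003 -1.   ] q [-0.21  0.7   1.78 -0.    0.66 -0.19]
```

Home by feel (firm stop at the expected position). Backing off, with one check of the block's position.

Call:
{"name": "arm_command", "arguments": {"steps": [[[0,0,0,-0.001,0,0,1],[0,0,0,-0.002,0,0,1],[0,0,0,-0.01,0,0,1],[0,0,0,-0.02,0,0,1],[0,0,0,0,0,-0.035,1],[0,0,0,0,0,-0.04,1],[0,0,0,0,0,-0.04,1],[0,0,0,0,0,-0.04,1],[0,0,0,0,0,-0.03,1],[0,0,0,0,0,0,1],[0,0,0,0,0,0,1]]]}}

```text
time: 19.37
position: [0.5986, -0.0905, 0.2094]
ee_rot: [0.714, 0.7, 0.001, 0.001]
contact_force: [-0.2, 0.5, 0.3]
finger_gap: 0.006
finger_force: 0.0
```

Run:
```python
from t import *
st([.09,.09,.2])
b=ctrl.snapshot("side");crop(b,240,180,130,100,6,"pics/g6.png")
for x in(-.092,-.088,-.082):print(x,[((proj(b,[W([x,y,z])])[0]-[240,180])*6).round().tolist() for y,z in((.04,.052),(-.04,.052))])
```

```text
t 19.37 press pos [-0.1301 -0.0008  0.2094] F press [0.47 0.2  0.28] gap 0.6 ff 0.0
toolx ang rel press 0.0 tool z [ 0.003 -0.001 -1.   ] q [-0.26  0.47  1.62  0.    1.05 -0.24]
to go in tool axes [ 0.2201 -0.0908  0.009 ]
-0.092 [[450.0, 339.0], [277.0, 317.0]]
-0.088 [[448.0, 344.0], [274.0, 322.0]]
-0.082 [[446.0, 351.0], [271.0, 329.0]]
```

View pics/g6.png

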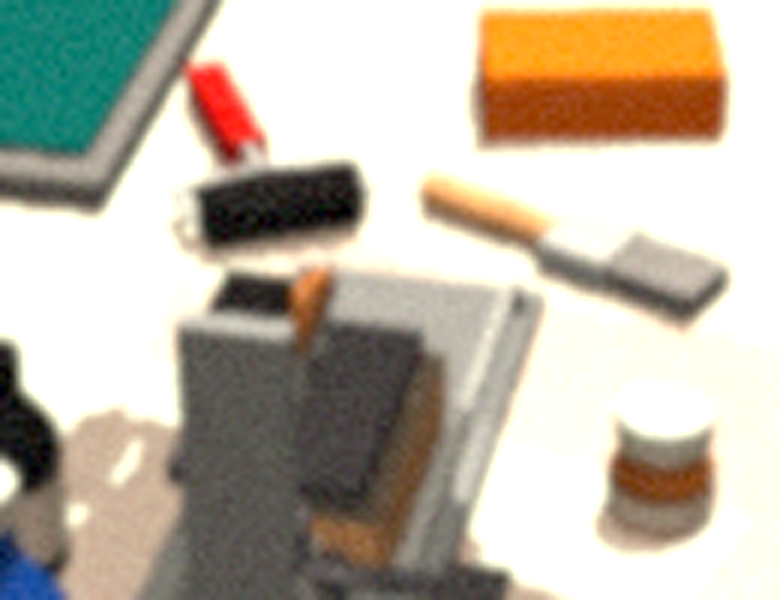

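The block's front corner is near (443,352), which puts its front end at about -0.082, so it is home. The plate is still up with its corner at (420,330). Now the tab.

Call:
{"name": "arm_command", "arguments": {"steps": [[[0,0,0,0.0314,-0.013,0,1],[0,0,0,0.0314,-0.013,0,1],[0,0,0,0.0314,-0.013,0,1],[0,0,0,0.0314,-0.013,0,1],[0,0,0,0.0314,-0.013,0,1],[0,0,0,0.0314,-0.013,0,1],[0,0,0,0.0314,-0.013,0,1],[0,0,6.92,0,0,0,1],[0,0,6.92,0,0,0,1],[0,0,6.92,0,0,0,1],[0,0,6.92,0,0,0,1],[0,0,6.92,0,0,0,1]]]}}

```text
time: 20.42
position: [0.5108, 0.1313, 0.206]
ee_rot: [0.891, 0.454, -0.002, -0.001]
contact_force: [0.1, -0.4, 0.1]
finger_gap: 0.009
finger_force: 0.0
```

Call:
{"name": "arm_command", "arguments": {"steps": [[[0,0,6.92,0,0,0,1],[0,0,6.92,0,0,0,1],[0,0,6.92,0,0,0,1],[0,0,6.92,0,0,0,1],[0,0,6.92,0,0,0,1],[0,0,6.92,0,0,0,1],[0,0,6.92,0,0,0,1],[0,0,6.96,0,0,0,1],[0,0,0,0,0,0,1],[0,0,0,0,0,0,1]]]}}

```text
time: 21.25
position: [0.5111, 0.1312, 0.2065]
ee_rot: [1.0, -0.008, -0.001, 0.0]
contact_force: [-0.5, -0.6, 0.3]
finger_gap: 0.003
finger_force: 0.0
```

```bash
python3 t.py .09 .089 .08
```

```text
t 21.25 press pos [0.0899 0.091  0.2065] F press [-0.64  0.49  0.33] gap 0.3 ff 0.0
toolx ang rel press -89.78 tool z [-0.002 -0.    -1.   ] q [ 0.13  0.36  1.8  -0.    0.98  1.71]
to go in tool axes [ 2.300e-03 -1.000e-04  1.265e-01]
```

Call:
{"name": "arm_command", "arguments": {"steps": [[[0,0,0,0.002,0,0.03,1],[0,0,0,0,0,0.03,1],[0,0,0,0,0,0.03,1],[0,0,0,0,0,0.02,1],[0,0,0,0,0,0.016,1],[0,0,0,0,0,0,1],[0,0,0,0,0,0,1]]]}}

```text
time: 21.83
position: [0.5131, 0.1312, 0.0811]
ee_rot: [1.0, -0.008, -0.001, 0.0]
contact_force: [1.0, -0.9, -0.0]
finger_gap: 0.005
finger_force: 0.0
```

Call:
{"name": "arm_command", "arguments": {"steps": [[[0,0,0,0,0,0.002,1],[0,0,0,0,0,0.002,1],[0,0,0,0,0,0.002,1],[0,0,0,0,0,0.002,1],[0,0,0,0,0,0.002,1],[0,0,0,0,0,0.001,1],[0,0,0,0,0,0.001,1],[0,0,0,0,0,0.001,1],[0,0,0,0,0,0.001,1]]]}}

```text
time: 22.58
position: [0.5136, 0.1313, 0.0677]
ee_rot: [1.0, -0.01, 0.0, 0.0]
contact_force: [-0.4, -0.7, 0.5]
finger_gap: 0.002
finger_force: 0.0
```

```bash
python3 t.py .09 .089 .055
```

```text
t 22.58 press pos [0.0901 0.0885 0.0677] F press [-0.66  0.38  0.45] gap 0.2 ff 0.0
toolx ang rel press -90.0 tool z [ 0. -0. -1.] q [ 0.13  0.56  1.93 -0.    0.65  1.72]
to go in tool axes [-0.0005  0.0001  0.0127]
```

Call:
{"name": "arm_command", "arguments": {"steps": [[[0,0,0,0,0,0.001,1],[0,0,0,0,0,0.001,1],[0,0,0,0,0,0.001,1],[0,0,0,0,0,0.001,1],[0,0,0,0,0,0.001,1],[0,0,0,0,0,0.001,1],[0,0,0,0,0,0.001,1],[0,0,0,0,0,0.001,1],[0,0,0,0,0,0.001,1],[0,0,0,0,0,0.001,1]]]}}

```text
time: 23.42
position: [0.5135, 0.1313, 0.0576]
ee_rot: [1.0, -0.01, -0.0, 0.0]
contact_force: [-1.4, 0.5, 2.0]
finger_gap: 0.003
finger_force: 0.8
```

Call:
{"name": "arm_command", "arguments": {"steps": [[[0,0,0,0,0,0.001,1],[0,0,0,0,0,0.001,1]]]}}

```text
time: 23.58
position: [0.5139, 0.1313, 0.0556]
ee_rot: [1.0, -0.01, 0.0, 0.0]
contact_force: [0.3, -0.8, -0.1]
finger_gap: 0.0
finger_force: 0.0
```

Call:
{"name": "arm_command", "arguments": {"steps": [[[0,0,0,0,0,0.0005,1],[0,0,0,0,0,0.0005,1]]]}}

```text
time: 23.75
position: [0.5139, 0.1313, 0.0548]
ee_rot: [1.0, -0.01, 0.0, 0.0]
contact_force: [-0.2, -0.1, 1.1]
finger_gap: 0.006
finger_force: 0.6
```

Call:
{"name": "arm_command", "arguments": {"steps": [[[0,0,0,0,0,0.0005,1],[0,0,0,0,0,0.0005,1]]]}}

```text
time: 23.92
position: [0.5139, 0.1313, 0.0539]
ee_rot: [1.0, -0.01, 0.0, -0.0]
contact_force: [1.3, -0.8, 1.4]
finger_gap: 0.003
finger_force: 0.8
```

Call:
{"name": "arm_command", "arguments": {"steps": [[[0,0,0,0,0,0.0004,1],[0,0,0,0,0,0,1]]]}}

```text
time: 24.08
position: [0.5138, 0.1313, 0.0534]
ee_rot: [1.0, -0.01, 0.0, 0.0]
contact_force: [1.0, -0.3, 1.8]
finger_gap: 0.004
finger_force: 0.8
```

Call:
{"name": "arm_command", "arguments": {"steps": [[[0,0,0,0,0,0.0004,1],[0,0,0,0,0,0,1]]]}}

```text
time: 24.25
position: [0.5136, 0.1313, 0.053]
ee_rot: [1.0, -0.01, 0.0, 0.0]
contact_force: [1.1, 0.3, 2.2]
finger_gap: 0.006
finger_force: 0.8
```

```bash
python3 t.py
python3 - <<'E'
from h import *
import cv2
b=ctrl.snapshot("side");cv2.imwrite("n.png",b["img"])
g=lambda r,c0,c1:None
old=cv2.imread("pics/g6.png")
crop(b,240,180,130,100,6,"n1.png");d=cv2.absdiff(old,cv2.imread("n1.png"))[300:460,300:430].mean();print("plate area change",d)
E
```

```text
t 24.25 press pos [0.0901 0.0885 0.053 ] F press [ 0.28 -1.08  2.2 ] gap 0.6 ff 0.8174311002949253
toolx ang rel press -90.0 tool z [ 0. -0. -1.] q [ 0.13  0.59  1.94 -0.    0.61  1.72]
plate area change 62.886730769230766
```

Call:
{"name": "arm_command", "arguments": {"steps": [[[0,0,0,0,0,0.0004,1],[0,0,0,0,0,0,1],[0,0,0,0,0,0,1],[0,0,0,0,0,0,1]]]}}

```text
time: 24.63
position: [0.5135, 0.1313, 0.0526]
ee_rot: [1.0, -0.01, -0.0, 0.0]
contact_force: [0.4, 1.0, 1.8]
finger_gap: 0.004
finger_force: 0.8
```

Call:
{"name": "arm_command", "arguments": {"steps": [[[0,0,0,0,0,0.0003,1],[0,0,0,0,0,0,1],[0,0,0,0,0,0,1],[0,0,0,0,0,0,1]]]}}

```text
time: 24.97
position: [0.5135, 0.1313, 0.0523]
ee_rot: [1.0, -0.01, 0.0, 0.0]
contact_force: [-0.2, 0.7, 1.6]
finger_gap: 0.007
finger_force: 0.8
```

Run:
```python
from t import *
st()
b=ctrl.snapshot("side");crop(b,240,180,130,100,6,"pics/g7.png")
for r in(.024,.0275,.036,.048,.06): print(r,[((proj(b,[W([x,y,z+r])])[0]-[240,180])*6).round().tolist() for x,y,z in((-.035,.04,.038),(-.035,.04,.024),(.08,.04,.038))])
```

```text
t 24.97 press pos [0.0901 0.0886 0.0523] F press [0.68 0.19 1.63] gap 0.7 ff 0.8339804504066706
toolx ang rel press -90.0 tool z [ 0. -0. -1.] q [ 0.13  0.59  1.94 -0.    0.61  1.72]
0.024 [[423.0, 391.0], [422.0, 418.0], [359.0, 551.0]]
0.0275 [[423.0, 385.0], [422.0, 412.0], [359.0, 544.0]]
0.036 [[423.0, 368.0], [422.0, 395.0], [359.0, 527.0]]
0.048 [[423.0, 345.0], [423.0, 372.0], [359.0, 503.0]]
0.06 [[423.0, 321.0], [423.0, 349.0], [358.0, 478.0]]
```

View pics/g7.png

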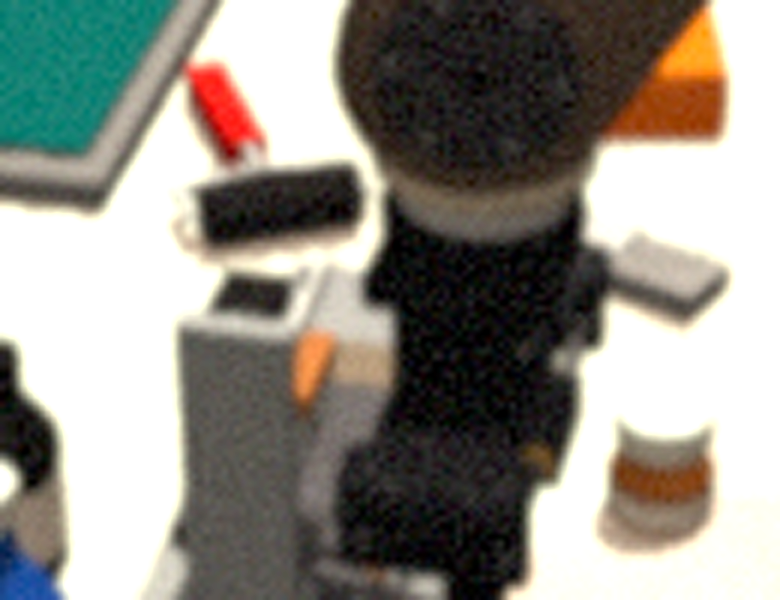

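The handle top dropped from about y=270 to 332 in the crop, roughly 32 mm, so the plate is on the block (rail about 0.028). I'll hold briefly, release, and verify numerically.

Call:
{"name": "arm_command", "arguments": {"steps": [[[0,0,0,0,0,0.0004,1],[0,0,0,0,0,0,1],[0,0,0,0,0,0,1],[0,0,0,0,0,0,1],[0,0,0,0,0,0,1],[0,0,0,0,0,0,1]]]}}

```text
time: 25.52
position: [0.5136, 0.1313, 0.0519]
ee_rot: [1.0, -0.01, 0.0, 0.0]
contact_force: [0.4, 0.1, 2.7]
finger_gap: 0.002
finger_force: 1.3
```

Call:
{"name": "arm_command", "arguments": {"steps": [[[0,0,0,0,0,-0.002,1],[0,0,0,0,0,-0.003,1],[0,0,0,0,0,-0.005,1],[0,0,0,0,0,-0.01,1],[0,0,0,0,0,-0.03,1],[0,0,0,0,0,-0.04,1],[0,0,0,0,0,-0.04,1],[0,0,0,0,0,-0.04,1]]]}}

```text
time: 26.18
position: [0.5127, 0.1312, 0.2245]
ee_rot: [1.0, -0.01, -0.0, 0.0]
contact_force: [0.1, -1.0, -0.7]
finger_gap: 0.004
finger_force: 0.0
```

Call:
{"name": "arm_command", "arguments": {"steps": [[[0,0,0,0.035,0,0,1],[0,0,0,0.035,0,0,1],[0,0,0,0,0.0,-0.03,1],[0,0,0,0,0,-0.03,1],[0,0,0,0,0,0,1],[0,0,0,0,0,0,1],[0,0,0,0,0,0,1]]]}}

```text
time: 26.77
position: [0.5828, 0.1299, 0.2819]
ee_rot: [1.0, -0.01, -0.0, 0.0]
contact_force: [-0.3, -0.1, -0.2]
finger_gap: 0.001
finger_force: 0.0
```

Run:
```python
from t import *
st()
b=ctrl.snapshot("side");n=b["img"][:,:,::-1]
crop(b,240,180,130,100,6,"n2.png");n=cv2.imread("n2.png");o=cv2.imread("pics/g6.png")
def m(img):
    h=cv2.cvtColor(img,cv2.COLOR_BGR2HSV);k=(h[...,0]<16)&(h[...,1]>150)&(h[...,2]>90);k[:, :290]=0;k[:,345:]=0;k[:240]=0
    ys,xs=np.nonzero(k);return ys.min() if len(ys) else None,len(ys)
print("handle top rows",m(o),m(n))
```

```text
t 26.77 press pos [0.0901 0.0193 0.2819] F press [-0.1   0.29 -0.2 ] gap 0.1 ff 0.0
toolx ang rel press -90.0 tool z [-0.001 -0.    -1.   ] q [ 0.11  0.39  1.54 -0.    1.21  1.7 ]
handle top rows (np.int64(274), 1490) (np.int64(338), 1785)
```

The 64-pixel drop matches the prediction for rail 0.0275 exactly. Handing in.

```bash
python3 -c "
from rig import ctrl
print(ctrl.finish_job())"
```

```text
the job is handed in; nothing more can be done
None
```

The job is handed in at about 27 s: by force and camera readings the plate was held at the top notch, the block pushed home (about 20 N at most of the 25 N limit), and the plate sunk onto it at rail about 0.0275 with tab and handle let go; the hand-in gave no verdict.

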